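Prove the bottle conveyor's stop button and reset the line

ROBOT

A 6-joint arm with a two-finger parallel gripper is mounted at the origin on the work surface. World frame = base frame: x ahead of the robot, y to its left, z up, the work surface at z = 0. Lengths are in m, angles in rad, forces in N, time in s.
With the tool pointing down it reaches from about 0.35 to 0.775 m from the base axis. Payload 5.5 kg.
Tool frame: the origin (TCP) lies at the very end of the fingers, on their centre line; the grasp point (between the pads) lies 19 mm behind it; z points along the fingers, y is the direction in which the jaws open and shut (so a half turn about z gives the same grasp; the last joint's range is limited). The gripper opens to 85 mm and grips with 20 to 120 N. Pads are 22 mm wide; open, the fingers measure 114 mm over their backs; the gripper's body (76 mm by 85 mm) begins 54 mm behind the grasp point. The pads swing forward as they close: fully open they stand 13 mm farther back than shut.
Start: joints at [-1.441, 0.313, 0.046, 1.304, 0, 1.431], TCP at [0.153, -0.554, 0.231] pointing down, gripper open.
Joint ranges: [-2.76, 2.76], [-0.86, 1.69], [-1.03, 1.26], [-2.2, 2.34], [-1.47, 1.5], [-3.14, 3.14]. Speed limits (rad/s): [2.57, 2.57, 3.14, 3.14, 3.14, 3.14].

INTERFACE

Orientations are given as a unit quaternion [w, x, y, z].
In Python, from workcell import get_state, read_camera, hand_in, find_in, silhouettes gives the robot as it stands. The module is installed in compiled form; this text tells all that it offers.
- The arm moves only by the tool send_rows, never from a script. Its argument "deltas" is a list that holds one entry, the list of rows, each a list of 6 numbers: the shift along the world's x, y, z in cm, then the turn, a rotation vector about the world's x, y, z in degrees. In form: [[[dx, dy, dz, wx, wy, wz], ...]]. A call has 1 to 12 rows; each row is the pose to reach, as a shift and turn from the pose commanded when the call began; what a row does not reach only later rows make up. A row lasts 1/10 s, in which the tool goes at most 50 mm and 8.59 degrees, less where a joint would pass 70% of its speed; a pose out of reach is approached as far as the arm can. A call with a gripper value outside its range is refused whole. "jaw" is the opening, from -1 (shut) to 1 (fully open), so that 0 is half open, set as the call begins (left out, the last holds). The fingers move at their own pace and stop on an object; "force" is the grip in N (left out, the last holds). Time passes only in rows, so rows that repeat a pose let the fingers close. It gives the time, the measured TCP pose, the force and the opening at its end, in the units of the state.
- get_state(): the state, without advancing time (a new reading comes with each control period).
- read_camera(name): name is "scene" or "top"; returns a dict with "img" (384x512x3 uint8, red, green, blue), "z_map" (384x512 float32, m along the optical axis (not along the pixel's ray), 0 where there is no reading), "vfov" (degrees; the focal length in pixels is half the picture's height over the tangent of half this angle, whatever the lens; pixels are square), "cx", "cy" (the principal point, pixels), "k1" (the pictures are not rectified: a ray, as slopes to the right and down, at radius r is drawn at 1 + k1 r^2 times it, then the intrinsics apply), "R" (3x3) and "t" (3): a world point X has camera coordinates R X + t. Camera axes: x right, y down, z forward; pixel columns grow to the right and rows downward; lengths in m; the calibration is good to about 2 mm. A picture is of the moment at which its call begins.
- hand_in(): hands the job in, once; it reports no verdict.
Trained networks look in a picture, given as the dict that the camera call returned (one of the last four; its "shot" number tells which), for a name from the list of things; names that differ only in an ending like _2 or _b are one class to them, and where a whole thing is asked for, a point or a joint stands for the part that bears it (a point fixed in the world has none). Each returns a list of dicts, best first, with "conf" (0 to 1); they miss things now and then, are a little off and sometimes report something else, mostly with a low value. They report only what shows in the picture. A call takes as long as a camera call. They do not tell look-alikes from the thing itself.
- find_in(picture, thing): "box" ([centre column, centre row, width, height] in pixels, round what is visible of it).
- silhouettes(picture, thing): "mask" (384x512 bool, what is visible of it) and "box" ([centre column, centre row, width, height] in pixels, round what is visible of it).
The state is a dict: "clock": time; "joint_pos": joint angles; "qvel": joint speeds; "tau": joint torques, N m; "tcp_pos": TCP position; "orientation": TCP orientation; "wrist_force": force on the tool from outside, world axes, zero at the start; "ft_torque": the same for the moment, N m; "finger_gap": finger opening in m.
Only numpy, scipy, OpenCV 4.12 (cv2) and the standard library are available. Lean on these libraries where they do the work, as an engineer would, in place of code of your own. Each camera call takes 0.05 s, during which the arm holds its last target.

TASK

Do the stop check on the bottle conveyor: press the big mushroom stop button straight in until it latches and stays in, then push one of its ears clockwise (seen from above) with a fingertip until the button springs back out, and let it turn back. Only then press the round reset button on the other box fully in and let it go. Do it all by touch: do not grip the stop button, do not press the square start key, and leave the jars, bowl, tools and collar where they are.

Things in the scene. Friction and masses are not known exactly. Their poses are not given: they have to be found in the camera images.
- stop_box: Stop station: grey steel box 130 x 130 x 60 mm high, bolted to the bench, with the mushroom stop button at the centre of its top over a steel collar (radius 24 mm, 7 mm high). Origin at the centre of its underside, z up; the untwisted button's ears lie along the box's own +y and -y.
- stop_press (a joint): How far the mushroom button is pushed in, m: 0 out, 0.0105 at its hard stop. It springs out again (pressing it takes 3 N at first, rising to 7 N from half way on; it bottoms out rigidly) unless pushed past about 0.009, where it latches; latched and let go it stays at about 0.009 until it is twisted.
- stop_twist (a joint): Twist of the mushroom button's head, rad: 0 at rest, growing clockwise seen from above, hard stop at 1.0. A weak spring (under 0.07 N m) turns it back to 0 when let go. With the button latched, a twist of about 0.7 (0.6 to 0.8) frees the latch and the button springs out under the finger.
- stop_top (a point): Middle of the domed top of the black mushroom stop button. z up along the button's axis, y along its two ears; moves with press and twist. When out it lies 104 mm above the bench, over the middle of the stop box. The head has radius 30 mm and is 24 mm high; its underside is 20 mm above the box's top when out, 11 mm when latched.
- stop_ear (a point): On the top of one ear of the stop button, 42 mm from the axis (at +y of the head); there is a like ear opposite. Ears stand out to 54 mm from the axis, are 14 mm thick and 18 mm high with flat upright flanks; their tops lie 5 mm and undersides 23 mm below the button's top.
- key_box: Key station: grey steel box 90 (x) x 140 (y) x 50 mm high, bolted to the bench, with the round reset button and the square start key side by side on its top, 70 mm apart along its y (reset at +35 mm, start at -35 mm). Origin at the centre of its underside, z up.
- reset_top (a point): Middle of the top of the round reset button: black, radius 16 mm, 72 mm above the bench when out, 10 mm proud of its round steel collar of radius 24 mm. Pressed straight down.
- reset (a joint): Travel of the reset button, m: 0 out, 0.006 fully in; spring, about 5 N fully in; comes back out by itself.
- start_top (a point): Middle of the top of the square start key, black, 32 mm square, 72 mm above the bench, in a square steel collar 48 mm wide. Not to be pressed.
- start (a joint): Travel of the start key, m: 0 out, 0.006 in. Not to be pressed.
- jar_mid: Loose capped amber jar, 54 mm across, 95 mm high, standing between the two boxes; origin at the centre of its underside. Leave alone.
- collar: Loose grey plastic neck ring, 48 mm across, 22 mm high, lying nearest the robot; origin at the centre of its underside. Leave alone.
- spatula: Loose spatula, 200 mm long, lying roughly crosswise beyond the boxes; leave alone.
- bottle_r: Loose capped amber jar, 66 mm across, 130 mm high, at the far right; origin at the centre of its underside. Leave alone.
- bottle_l: Loose capped amber jar, 66 mm across, 130 mm high, at the far left; origin at the centre of its underside. Leave alone.
- bowl: Loose steel bowl, 100 mm across, 45 mm high, near right; origin at the centre of its underside. Leave alone.
- wrench: Loose wrench, 160 mm long, near left; leave alone.
Not all that is in view belongs to the job. Leave any green look-alike of the key_box alone. What is shaped like the stop_box but turquoise is not meant.

How it is judged:
On the way, in this order (a step that is already met when the one before it is completed fails the run):
1. the stop button is pressed in to its latch (value of joint stop_press above 0.0086 m), for 0.3 s.
2. the head is twisted and the button springs out (value of joint stop_press below 0.004 m and value of joint stop_twist above 0.35 rad).
3. the reset button is pressed fully in (value of joint reset above 0.0045 m and value of joint stop_press below 0.003 m), for 0.05 s.
At the end, for the whole second after the job is handed in: The stop button is out again (within 2 mm) and its head turned back (within 0.15 rad), the reset button and the start key are out (within 1.5 mm), and no loose thing stands more than 20 mm from where it was (value of joint stop_press below 0.002 m and value of joint stop_twist below 0.15 rad and value of joint each of reset, start below 0.0015 m and distance of each of jar_mid, collar, spatula, bottle_r, bottle_l, bowl, wrench from where it was at the start of the episode below 0.02 m); the robot touches nothing.
It fails at once if the reset button is pressed while the stop button is in (value of joint reset above 0.003 m and value of joint stop_press above 0.005 m).
It fails at once if the start key is pressed (value of joint start above 0.003 m).
It fails at once if the stop button's head or ear is taken between the fingers (grasp point inside it or within 1 cm above the ear) (x of the grasp point in the frame of stop_top between -0.005 and 0.005 m and y of the grasp point in the frame of stop_top between -0.05 and 0.05 m and z of the grasp point in the frame of stop_top below 0.006 m).
It fails at once if a bystander is lifted, carried or shoved away (not (distance of each of jar_mid, collar, spatula, bottle_r, bottle_l, bowl, wrench from where it was at the start of the episode below 0.02 m)).
It also fails if it takes over 64 s, if anything falls off the work surface, if the arm or the gripper's body presses on something with over 40 N, if the wrist force passes 120 N, or if a joint passes its speed limit or range.

## Working session

There is one attempt and no reset: what is moved stays moved. The work goes in short steps, Python scripts to look and compute and a tool call to move; the robot and the scene stay as the last step left them, time stands still between calls to the robot, and variables do not carry over. Pictures are saved under pics/ and viewed, and the job is handed in when it is done.

Besides the shell and the picture viewer there is one more tool, called after "Emit:" as name(argument=value, ...), one argument or row to a line, values as JSON. send_rows: Moves the arm, as the interface text tells. Its arguments: {"type":"object","properties":{"deltas":{"type":"array","items":{"type":"array","items":{"type":"array","items":{"type":"number"}}}},"jaw":{"type":"number"},"force":{"type":"number"}},"required":["deltas"]}

```bash
mkdir -p pics
cat > h.py <<'E'
import numpy as np, cv2
from workcell import *
def K(c):
    f=192/np.tan(np.radians(c["vfov"])/2); return f
def px2w(c,u,v,z=None,height=None):
    f=K(c); xd=(np.atleast_1d(u)-c["cx"])/f; yd=(np.atleast_1d(v)-c["cy"])/f
    x,y=xd.copy(),yd.copy()
    for _ in range(30):
        s=1+c["k1"]*(x*x+y*y); x,y=xd/s,yd/s
    R=np.array(c["R"]);t=np.array(c["t"]); d=np.stack([x,y,np.ones_like(x)],-1)
    if z is not None: return (d*np.atleast_1d(z)[:,None]-t)@R
    o=-R.T@t; dw=d@R; return o+dw*((height-o[2])/dw[:,2])[:,None]
def w2px(c,P):
    P=np.atleast_2d(P)@np.array(c["R"]).T+np.array(c["t"]); x=P[:,0]/P[:,2];y=P[:,1]/P[:,2]
    s=1+c["k1"]*(x*x+y*y); f=K(c); return np.stack([x*s*f+c["cx"],y*s*f+c["cy"]],-1)
E
python3 - <<'E'
from h import *
print(get_state())
for n in("scene","top"):
    c=read_camera(n); cv2.imwrite(f"pics/{n}0.png",c["img"][...,::-1])
    print(n,c["vfov"],c["cx"],c["cy"],c["k1"],-np.array(c["R"]).T@c["t"])
    for k in("stop_box","key_box","stop_top","reset_top","start_top","jar_mid","collar"):
        print(k,[(np.round(d["box"]).tolist(),round(d["conf"],2)) for d in find_in(c,k)])
    np.savez(f"{n}0.npz",**c)
E
```

```text
{'clock': 0.0, 'joint_pos': array([-1.44061134e+00,  3.14002682e-01,  4.49827768e-02,  1.30359050e+00,
       -6.74911921e-05,  1.43118891e+00]), 'qvel': array([-3.59215617e-05, -1.49842399e-03,  1.00666470e-03,  2.92177745e-04,
        2.40190207e-04,  8.31655842e-04]), 'tau': array([-6.22047501e-04, -4.80627930e+01,  2.98532814e+01,  1.91851758e-02,
       -1.88406370e-04,  1.07788236e-05]), 'tcp_pos': array([ 0.15315584, -0.55370075,  0.23040912]), 'orientation': array([-9.07188375e-04,  9.90914884e-01,  1.34487432e-01, -2.94719635e-05]), 'wrist_force': array([-0.41816365, -1.04541138,  0.66516118]), 'ft_torque': array([0.03643909, 0.05658667, 0.01890408]), 'finger_gap': 0.08534072294113883}
scene 47.180611587559625 253.3368893051032 194.48792953642862 -0.015142644892088832 [1.17238224 0.59291018 1.10187091]
stop_box [([243.0, 136.0, 46.0, 43.0], 0.66), ([200.0, 177.0, 48.0, 46.0], 0.6)]
key_box [([281.0, 245.0, 56.0, 43.0], 0.97), ([318.0, 209.0, 47.0, 36.0], 0.65)]
stop_top [([201.0, 167.0, 32.0, 15.0], 0.78), ([243.0, 123.0, 29.0, 15.0], 0.61), ([135.0, 166.0, 30.0, 42.0], 0.57), ([387.0, 262.0, 45.0, 42.0], 0.37)]
reset_top []
start_top [([270.0, 231.0, 16.0, 11.0], 0.5)]
jar_mid [([243.0, 203.0, 18.0, 27.0], 0.77)]
collar [([262.0, 180.0, 18.0, 11.0], 0.58)]
top 45.747661432591755 253.90438650812354 196.50412307713128 -0.09623279825809555 [0.30967338 0.02075807 1.6876313 ]
stop_box [([312.0, 199.0, 43.0, 48.0], 0.87), ([318.0, 264.0, 41.0, 29.0], 0.66)]
key_box [([213.0, 189.0, 44.0, 32.0], 0.78), ([206.0, 237.0, 45.0, 38.0], 0.78)]
stop_top [([312.0, 199.0, 20.0, 17.0], 0.84), ([323.0, 269.0, 32.0, 13.0], 0.56)]
reset_top [([203.0, 192.0, 11.0, 10.0], 0.44), ([200.0, 242.0, 14.0, 6.0], 0.43)]
start_top [([214.0, 231.0, 8.0, 9.0], 0.47), ([256.0, 197.0, 16.0, 18.0], 0.22)]
jar_mid [([256.0, 196.0, 14.0, 15.0], 0.71)]
collar [([371.0, 236.0, 27.0, 26.0], 0.35)]
```

Run:
```python
import cv2
a=cv2.imread("pics/scene0.png");b=cv2.imread("pics/top0.png")
cv2.imwrite("pics/s1.png",cv2.resize(a[90:300,100:420],None,fx=2.5,fy=2.5,interpolation=cv2.INTER_CUBIC))
cv2.imwrite("pics/t1.png",cv2.resize(b[120:340,140:460],None,fx=2.5,fy=2.5,interpolation=cv2.INTER_CUBIC))
```

```text
(no output)
```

View pics/s1.png

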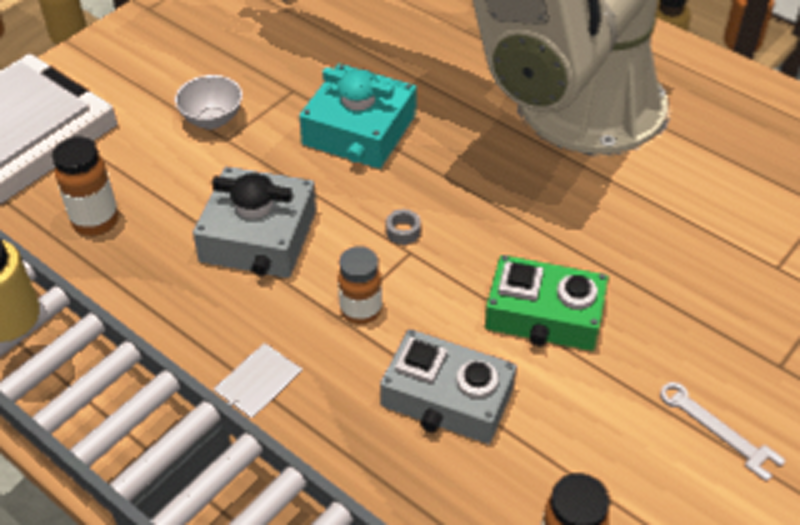

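View pics/t1.png

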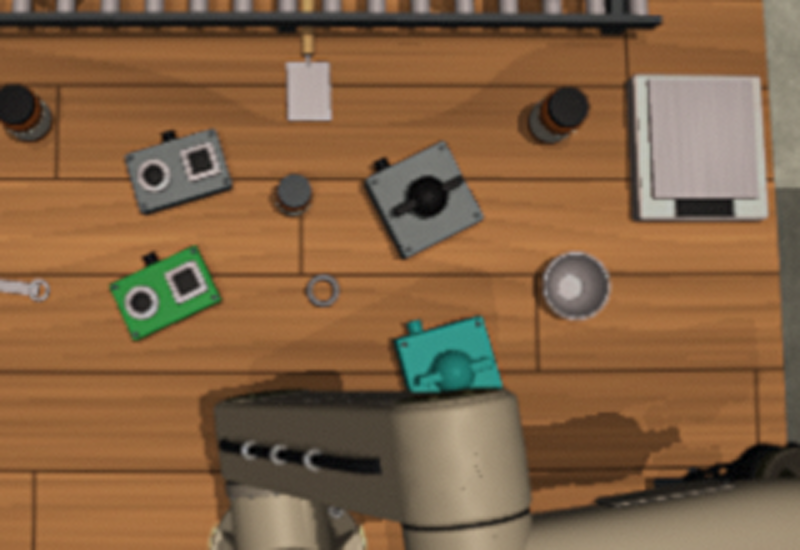

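The pictures show two grey stations and their look-alikes. In the top picture the grey stop box is at about (311,199) and the turquoise copy is at (318,264). The grey key box is at (212,188) and the green copy is at (206,237). The grey ones fit the description. Next I measure them using depth.

Run:
```python
from h import *
from scipy.optimize import minimize
for n in("top","scene"):
    c=dict(np.load(n+"0.npz"));
    for k in c:
        if c[k].shape==(): c[k]=float(c[k])
    zm=c["z_map"]; v,u=np.nonzero(zm>0)
    P=px2w(c,u.astype(float),v.astype(float),z=zm[v,u]); I=c["img"][v,u].astype(int)
    g=(np.ptp(I,axis=1)<45)
    def rect(P2,a,b,name):
        r=cv2.minAreaRect(P2.astype(np.float32)); print(n,name,len(P2),np.round(r[0],4),np.round(r[1],4),round(r[2],1))
    def near(cn,r): return np.hypot(P[:,0]-cn[0],P[:,1]-cn[1])<r
    if n=="top":
        s0=px2w(c,311.,199.,height=0.1)[0]; k0=px2w(c,211.5,188.,height=0.05)[0]; print(s0,k0)
    m=near(s0,.11)&(P[:,2]>.052)&(P[:,2]<.068)&g; rect(P[m][:,:2],0,0,"stopbox top"); print(np.median(P[m][:,2]))
    m=near(s0,.07)&(P[:,2]>.078); Q=P[m]; rect(Q[:,:2],0,0,"head+ears"); print(Q[:,2].max(), len(Q))
    cc=Q[:,:2].mean(0); 
    m2=m&(P[:,2]>.098); print("dome",P[m2].mean(0),m2.sum())
    far=Q[np.hypot(*(Q[:,:2]-s0[:2]).T)>.033][:,:2]
    w,V=np.linalg.eigh(np.cov((Q[:,:2]).T)); print("ear dir deg",np.degrees(np.arctan2(V[1,1],V[0,1])),"mean",cc)
    m=near(k0,.1)&(P[:,2]>.044)&(P[:,2]<.056)&g; rect(P[m][:,:2],0,0,"keybox top");
    dark=I.max(1)<70
    m=near(k0,.1)&(P[:,2]>.066)&(P[:,2]<.078)&dark; Q=P[m]
    print("black tops",len(Q)); 
    if len(Q)>5:
        _,lab,cen=cv2.kmeans(Q.astype(np.float32),2,None,(3,50,1e-5),5,cv2.KMEANS_PP_CENTERS); print(cen)
for k in("bottle_r","bottle_l","jar_mid","collar","bowl"):
    c=dict(np.load("top0.npz"))
```

```text
[ 0.51241572 -0.20046086  0.1       ] [0.55892431 0.15461535 0.05      ]
top stopbox top 953 [ 0.518  -0.2004] [0.1283 0.1314] 26.3
0.05923832658375165
top head+ears 270 [ 0.5173 -0.1994] [0.0976 0.0581] 89.9
0.11085119713884138 270
dome [ 0.51658254 -0.19793951  0.10157164] 134
ear dir deg 116.78916099826913 mean [ 0.51648575 -0.1990468 ]
top keybox top 548 [0.5652 0.1587] [0.0981 0.1369] 16.0
black tops 90
[[0.5700503  0.12378857 0.07125226]
 [0.55060595 0.19057761 0.07188374]]
scene stopbox top 840 [ 0.5228 -0.1988] [0.1339 0.1311] 26.0
0.05862401911119391
scene head+ears 305 [ 0.5232 -0.1985] [0.0558 0.0982] 2.2
0.10578637856561414 305
dome [ 0.52285484 -0.19892109  0.10064479] 105
ear dir deg 116.77402513033394 mean [ 0.52647421 -0.19458409]
scene keybox top 771 [0.5657 0.1602] [0.0913 0.1397] 17.0
black tops 151
[[0.55680156 0.19365427 0.07030388]
 [0.57809335 0.12752678 0.07072794]]
```

The two cameras agree to about 5 mm, and sizes and heights match the description. The stop button is at about (0.520, -0.199) with its box turned 26.4°. The round reset button is the left one in the top view, at about (0.555, 0.193). I'll move above the stop button with the jaws shut, turning the tool +101° so the later twist stays inside the wrist's range.

Emit:
send_rows(
  deltas=[
    [[3, 3, 0, 0, 0, 8.4], [6, 6, 0, 0, 0, 16.8], [9.2, 9, 0, 0, 0, 25.2], [12.3, 12, 0, 0, 0, 33.6], [15.4, 15, 0, 0, 0, 42], [18.5, 18, 0, 0, 0, 50.5], [21.6, 21, 0, 0, 0, 59], [24.6, 24, 0, 0, 0, 67.4], [27.7, 27, 0, 0, 0, 75.8], [30.8, 30, 0, 0, 0, 84.2], [33.9, 33, -2, 0, 0, 92.6], [36.7, 35.5, -4, 0, 0, 101]],
  ],
  jaw=-1,
  force=60,
)

```text
clock: 2.0
tcp_pos: [0.5222, -0.1978, 0.1917]
orientation: [0.001, 0.524, 0.852, 0.0]
wrist_force: [0.4, -0.9, -0.6]
finger_gap: 0.0005
```

Emit:
send_rows(
  deltas=[
    [[0, 0, -3, 0, 0, 0], [0, 0, -6, 0, 0, 0], [0, 0, -6, 0, 0, 0], [0, 0, -6, 0, 0, 0]],
  ],
)

```text
clock: 2.4
tcp_pos: [0.5199, -0.1991, 0.1315]
orientation: [-0.001, 0.527, 0.85, -0.0]
wrist_force: [0.2, -0.1, 0.3]
finger_gap: 0.0
```

Run:
```python
from h import *
s=get_state(); print(s["clock"],s["tcp_pos"],s["orientation"],s["joint_pos"],s["finger_gap"],s["wrist_force"])
c=read_camera("scene"); cv2.imwrite("pics/s2.png",cv2.resize(c["img"][100:230,130:290,::-1],None,fx=4,fy=4,interpolation=cv2.INTER_CUBIC))
```

```text
2.4 [ 0.51994218 -0.19912905  0.13148947] [-5.58123790e-04  5.26562992e-01  8.50135933e-01 -3.86467463e-06] [-5.09959101e-01  3.28191192e-01 -1.82986831e-01  1.06073379e+00
  4.20393108e-05  5.99146243e-01] 3.462678937280147e-05 [ 0.16181791 -0.05608279  0.33717649]
```

View pics/s2.png

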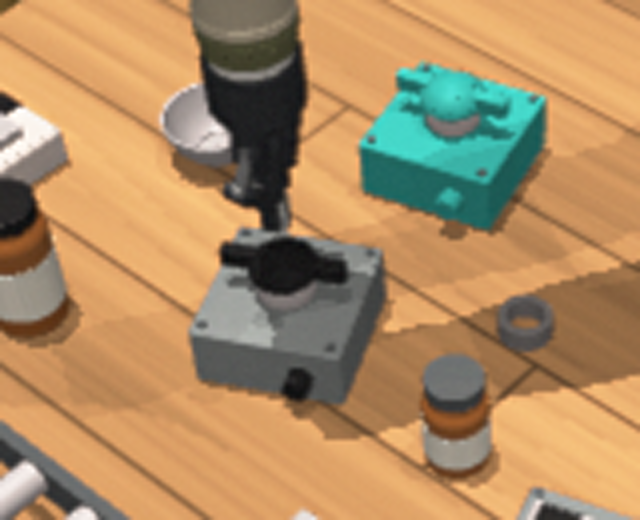

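The shut fingertip stands over the black button on the grey box, around (280,225) in the crop, at z = 0.1315. I'll press down now.

Emit:
send_rows(
  deltas=[
    [[0, 0, -1, 0, 0, 0], [0, 0, -2, 0, 0, 0], [0, 0, -2.6, 0, 0, 0], [0, 0, -2.8, 0, 0, 0], [0, 0, -3.0, 0, 0, 0], [0, 0, -3.2, 0, 0, 0], [0, 0, -3.4, 0, 0, 0], [0, 0, -3.5, 0, 0, 0], [0, 0, -3.5, 0, 0, 0]],
  ],
)

```text
clock: 3.35
tcp_pos: [0.5201, -0.1993, 0.0965]
orientation: [0.0, 0.527, 0.85, -0.0]
wrist_force: [-1.1, 0.1, 2.8]
finger_gap: 0.0001
```

Emit:
send_rows(
  deltas=[
    [[0, 0, -0.1, 0, 0, 0], [0, 0, -0.2, 0, 0, 0], [0, 0, -0.25, 0, 0, 0], [0, 0, -0.3, 0, 0, 0], [0, 0, -0.3, 0, 0, 0]],
  ],
)

```text
clock: 3.85
tcp_pos: [0.5201, -0.1994, 0.0936]
orientation: [0.0, 0.527, 0.85, -0.0]
wrist_force: [-2.3, 0.3, 5.0]
finger_gap: -0.0002
```

Emit:
send_rows(
  deltas=[
    [[0, 0, -0.1, 0, 0, 0], [0, 0, -0.2, 0, 0, 0], [0, 0, -0.3, 0, 0, 0], [0, 0, -0.3, 0, 0, 0]],
  ],
)

```text
clock: 4.25
tcp_pos: [0.5205, -0.1995, 0.0932]
orientation: [0.001, 0.527, 0.85, -0.0]
wrist_force: [-8.0, 1.7, 21.8]
finger_gap: 0.0
```

It bottomed out rigidly at z = 0.0932 with 22 N. I'll lift off, look, and go beside the +y ear on its -x side.

Emit:
send_rows(
  deltas=[
    [[0, 0, 2, 0, 0, 0], [0, 0, 4, 0, 0, 0], [-2.6, 1.2, 4, 0, 0, 0], [-5.2, 2.4, 4, 0, 0, 0], [-5.2, 2.4, 4, 0, 0, 0]],
  ],
)

```text
clock: 4.75
tcp_pos: [0.4649, -0.1731, 0.1295]
orientation: [-0.002, 0.526, 0.85, 0.0]
wrist_force: [0.4, -0.7, 0.2]
finger_gap: -0.0002
```

Run:
```python
from h import *
s=get_state(); print(s["tcp_pos"])
c=read_camera("scene"); cv2.imwrite("pics/s3.png",cv2.resize(c["img"][100:230,130:290,::-1],None,fx=4,fy=4,interpolation=cv2.INTER_CUBIC))
zm=c["z_map"]; v,u=np.nonzero(zm>0);P=px2w(c,u.astype(float),v.astype(float),z=zm[v,u])
D=P[:,:2]-[.520,-.199]; Y=D@[-.445,.896]; X=D@[.896,.445]
m=(np.hypot(X,Y)<.015)&(P[:,2]<.112); print("dome z",np.percentile(P[m][:,2],[50,90,100]))
for sg in(1,-1):
    m=(Y*sg>.036)&(Y*sg<.056)&(abs(X)<.02)&(P[:,2]>.07)&(P[:,2]<.11); print("ear",sg,m.sum(),np.percentile(P[m][:,2],[50,90]) ,X[m].mean(),Y[m].mean())
```

```text
[ 0.4649327  -0.17311054  0.12953815]
dome z [0.09350979 0.09687845 0.09843532]
ear 1 32 [0.08740795 0.09172149] 0.004318010753609169 0.045010536761155406
ear -1 34 [0.08645459 0.09094728] 0.0045248422960510815 -0.045731176000626414
```

View pics/s3.png

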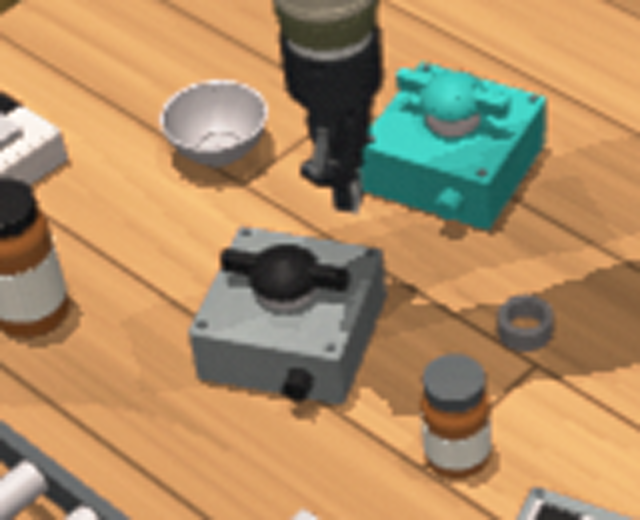

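The dome now stands at about 95 mm, so the button is latched. I'll descend beside the ear.

Emit:
send_rows(
  deltas=[
    [[0, 0, -2, 0, 0, 0], [0, 0, -4, 0, 0, 0], [0, 0, -5, 0, 0, 0], [0, 0, -5, 0, 0, 0], [0.4, 0.2, -5, 0, 0, 0], [0.8, 0.4, -5, 0, 0, 0], [0.8, 0.4, -5, 0, 0, 0]],
  ],
)

```text
clock: 5.5
tcp_pos: [0.4778, -0.1715, 0.0812]
orientation: [0.001, 0.526, 0.85, 0.0]
wrist_force: [1.1, -0.3, -0.0]
finger_gap: 0.0001
```

Emit:
send_rows(
  deltas=[
    [[0.26, 0.36, 0, 0, 0, -5], [0.54, 0.69, 0, 0, 0, -10], [0.86, 1.0, 0, 0, 0, -15], [1.2, 1.28, 0, 0, 0, -20], [1.56, 1.53, 0, 0, 0, -25], [1.56, 1.53, 0, 0, 0, -25]],
  ],
)

```text
clock: 6.1
tcp_pos: [0.4926, -0.1559, 0.0809]
orientation: [0.001, 0.698, 0.716, 0.0]
wrist_force: [0.6, -0.1, 0.2]
finger_gap: -0.0002
```

Run:
```python
from h import *
s=get_state(); print(s["tcp_pos"],s["wrist_force"],s["ft_torque"])
c=read_camera("scene"); cv2.imwrite("pics/s4.png",cv2.resize(c["img"][100:230,130:290,::-1],None,fx=4,fy=4,interpolation=cv2.INTER_CUBIC))
```

```text
[ 0.49259922 -0.15594556  0.08093604] [ 0.56408672 -0.05997533  0.24639554] [-0.00179193  0.00101913 -0.05773692]
```

View pics/s4.png

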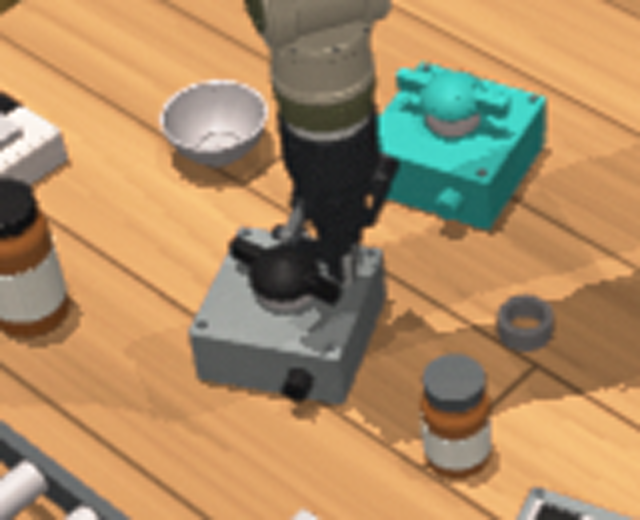

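The ears have turned clockwise under the fingertip. I'll continue along the arc.

Emit:
send_rows(
  deltas=[
    [[0.38, 0.21, 0, 0, 0, -5], [0.78, 0.39, 0, 0, 0, -10], [1.2, 0.54, 0, 0, 0, -15], [1.62, 0.65, 0, 0, 0, -20], [1.62, 0.65, 0, 0, 0, -20]],
  ],
)

```text
clock: 6.65
tcp_pos: [0.5082, -0.1495, 0.0805]
orientation: [0.0, 0.811, 0.585, 0.0]
wrist_force: [-0.1, -0.1, 0.6]
finger_gap: 0.0002
```

```bash
cat > look.py <<'E'
from h import *
import sys
s=get_state(); print(s["tcp_pos"],s["wrist_force"],s["ft_torque"])
c=read_camera("scene"); cv2.imwrite(sys.argv[1],cv2.resize(c["img"][100:230,130:290,::-1],None,fx=4,fy=4,interpolation=cv2.INTER_CUBIC))
zm=c["z_map"]; v,u=np.nonzero(zm>0);P=px2w(c,u.astype(float),v.astype(float),z=zm[v,u])
D=P[:,:2]-[.520,-.199]; I=c["img"][v,u].max(1)
m=(np.hypot(*(D-[.005,0]).T)<.012)&(P[:,2]<.112); print("dome z",np.percentile(P[m][:,2],[50,90,100]))
r=np.hypot(*D.T);m=(r>.036)&(r<.054)&(P[:,2]>.07)&(P[:,2]<.105)&(D[:,1]<0); print("far ear z",np.percentile(P[m][:,2],[50,90]),"twist deg",116.4-180+0-np.degrees(np.arctan2(D[m][:,1].mean(),D[m][:,0].mean())))
E
python3 look.py pics/s5.png
```

```text
[ 0.50822215 -0.14946944  0.08050445] [-0.14005464 -0.10974941  0.63278718] [0.01731889 0.15135156 0.00118272]
dome z [0.10158775 0.103346   0.10503322]
far ear z [0.09475472 0.09888538] twist deg 33.20821347129298
```

View pics/s5.png

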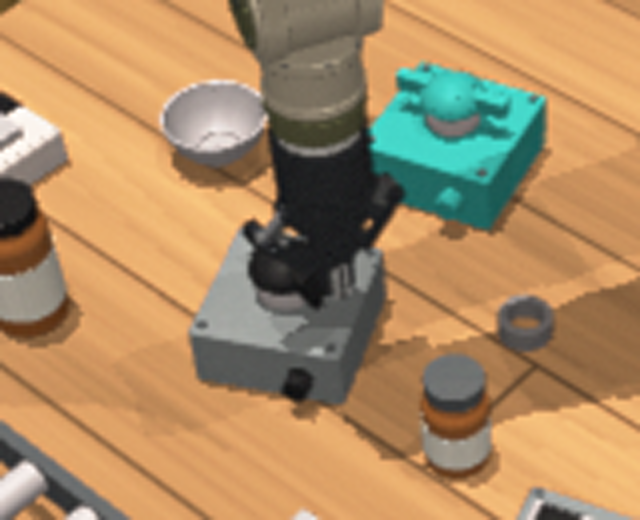

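The dome is back at about 104 mm with the twist still held, so the button has sprung out. I'll back away along the arc so the head can turn back, then lift.

Emit:
send_rows(
  deltas=[
    [[-0.42, -0.11, 0, 0, 0, 5], [-1.24, -0.44, 0, 0, 0, 13], [-1.98, -0.9, 0, 0, 0, 21], [-2.64, -1.49, 0, 0, 0, 29], [-3.18, -2.18, 0, 0, 0, 37], [-3.98, -2.58, 0, 0, 0, 45], [-4.3, -2.75, 0, 0, 0, 45], [-4.3, -2.75, 3, 0, 0, 45], [-4.3, -2.75, 7, 0, 0, 45], [-4.3, -2.75, 9, 0, 0, 45]],
  ],
)

```text
clock: 7.7
tcp_pos: [0.4661, -0.1775, 0.1733]
orientation: [0.002, 0.527, 0.85, 0.0]
wrist_force: [0.4, -0.1, 0.7]
finger_gap: 0.0002
```

```bash
python3 look.py pics/s6.png
```

```text
[ 0.46608338 -0.17750958  0.1733151 ] [ 0.37260135 -0.11277583  0.69786391] [ 0.0106729  -0.0888572   0.02950304]
dome z [0.10032358 0.1036776  0.1052136 ]
far ear z [0.0944668 0.0982933] twist deg -5.131316946834886
```

View pics/s6.png

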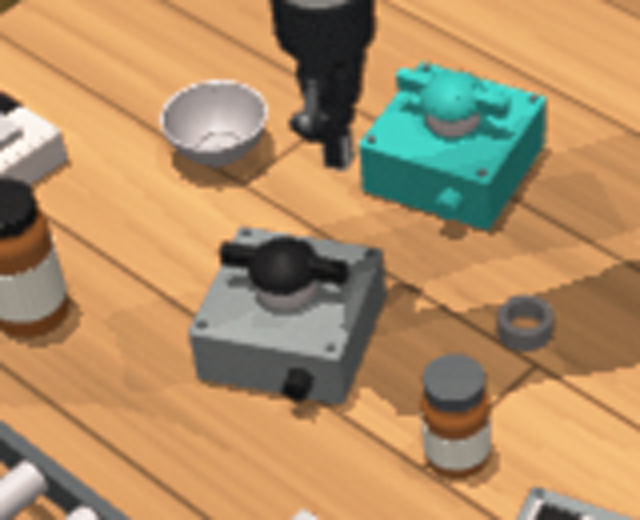

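The button is out and untwisted. Next I move above the reset button on the grey key box.

Emit:
send_rows(
  deltas=[
    [[1, 4, 0, 0, 0, 0], [2, 8, 0, 0, 0, 0], [3, 12.5, 0, 0, 0, 0], [4, 17, 0, 0, 0, 0], [5, 21.5, 0, 0, 0, 0], [6, 26, 0, 0, 0, 0], [7, 30, 0, 0, 0, 0], [8, 34, 0, 0, 0, 0], [8.9, 37, -2, 0, 0, 0], [8.9, 37, -5.5, 0, 0, 0], [8.9, 37, -5.5, 0, 0, 0]],
  ],
)

```text
clock: 8.85
tcp_pos: [0.5504, 0.1935, 0.1104]
orientation: [-0.003, 0.526, 0.85, -0.003]
wrist_force: [-0.3, -0.3, -0.3]
finger_gap: 0.0002
```

Run:
```python
from h import *
s=get_state(); print(s["clock"],s["tcp_pos"],s["joint_pos"])
c=read_camera("scene"); im=cv2.resize(c["img"][180:290,230:370,::-1],None,fx=5,fy=5,interpolation=cv2.INTER_CUBIC)
for P in([.555,.193,.072],list(s["tcp_pos"])): 
    p=(w2px(c,P)[0]-[230,180]+.5)*5; cv2.circle(im,tuple(int(a) for a in p),4,(0,0,255),-1)
cv2.imwrite("pics/s7.png",im)
```

```text
8.85 [0.55037105 0.19353922 0.11039026] [ 2.00575802e-01  3.97742201e-01 -1.35164355e-01  1.04674409e+00
  2.24368842e-05  1.30871432e+00]
```

View pics/s7.png

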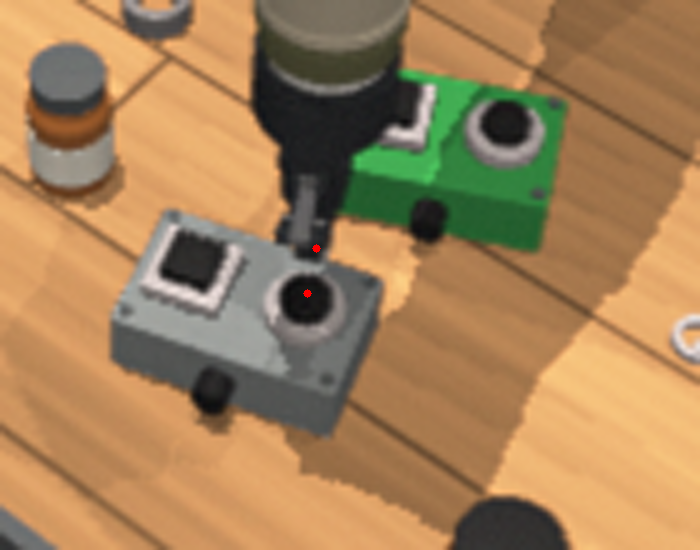

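The crop shows the marker at about (307,293), on the round black reset button of the grey box. The green look-alike sits behind it. I'll lower towards it.

Emit:
send_rows(
  deltas=[
    [[0.2, 0, -1, 0, 0, 0], [0.2, 0, -2, 0, 0, 0], [0.2, 0, -3, 0, 0, 0], [0.2, 0, -3, 0, 0, 0], [0.2, 0, -3, 0, 0, 0]],
  ],
)

```text
clock: 9.4
tcp_pos: [0.5559, 0.1927, 0.0853]
orientation: [-0.0, 0.527, 0.85, -0.0]
wrist_force: [-0.1, 0.3, 0.3]
finger_gap: -0.0001
```

Emit:
send_rows(
  deltas=[
    [[0, 0, -0.7, 0, 0, 0], [0, 0, -1.2, 0, 0, 0], [0, 0, -1.5, 0, 0, 0], [0, 0, -1.7, 0, 0, 0], [0, 0, -1.9, 0, 0, 0], [0, 0, -2.0, 0, 0, 0], [0, 0, -2.0, 0, 0, 0]],
  ],
)

```text
clock: 10.1
tcp_pos: [0.5561, 0.1931, 0.0661]
orientation: [0.0, 0.527, 0.85, 0.0]
wrist_force: [-1.6, -0.7, 6.7]
finger_gap: 0.0
```

Emit:
send_rows(
  deltas=[
    [[0, 0, -0.15, 0, 0, 0], [0, 0, -0.25, 0, 0, 0], [0, 0, -0.25, 0, 0, 0]],
  ],
)

```text
clock: 10.4
tcp_pos: [0.5562, 0.1931, 0.0658]
orientation: [0.001, 0.526, 0.85, 0.001]
wrist_force: [-7.3, -1.1, 19.5]
finger_gap: -0.0003
```

Emit:
send_rows(
  deltas=[
    [[0, 0, 2, 0, 0, 0], [0, 0, 6, 0, 0, 0], [0, 0, 10, 0, 0, 0], [0, 0, 13, 0, 0, 0], [0, 0, 13, 0, 0, 0], [-4, -4, 13, 0, 0, 0], [-8, -8, 13, 0, 0, 0], [-12, -10, 13, 0, 0, 0], [-12, -10, 13, 0, 0, 0], [-12, -10, 13, 0, 0, 0]],
  ],
)

```text
clock: 11.4
tcp_pos: [0.4344, 0.0925, 0.1922]
orientation: [-0.0, 0.527, 0.85, -0.0]
wrist_force: [-0.1, 0.2, 0.2]
finger_gap: 0.0005
```

Run:
```python
from h import *
s=get_state(); print(s["clock"],s["tcp_pos"],s["wrist_force"])
c=read_camera("scene"); cv2.imwrite("pics/s8.png",cv2.resize(c["img"][90:300,100:420,::-1],None,fx=2.5,fy=2.5,interpolation=cv2.INTER_CUBIC))
c0=dict(np.load("scene0.npz"))
def pts(c):
    zm=c["z_map"]; v,u=np.nonzero(zm>0);return px2w(c,u.astype(float),v.astype(float),z=zm[v,u])
for nm,cc in(("before",{k:(float(x) if x.shape==() else x) for k,x in c0.items()}),("now",c)):
    P=pts(cc)
    for k,p,r in(("stop",(.525,-.199),.012),("reset",(.556,.193),.011),("start",(.577,.126),.011)):
        m=(np.hypot(P[:,0]-p[0],P[:,1]-p[1])<r)&(P[:,2]<.13); print(nm,k,np.percentile(P[m][:,2],[50,90]))
    D=P[:,:2]-[.52,-.199]; r=np.hypot(*D.T);m=(r>.036)&(r<.054)&(P[:,2]>.07)&(P[:,2]<.105)&(D[:,1]<0); print("ear deg",np.degrees(np.arctan2(D[m][:,1].mean(),D[m][:,0].mean())))
```

```text
11.4 [0.43437508 0.09246383 0.19218763] [-0.05472752  0.2253817   0.17845876]
before stop [0.10137022 0.10412829]
before reset [0.07003029 0.0730546 ]
before start [0.07130628 0.07324518]
ear deg -58.903068630905
now stop [0.1008198  0.10427412]
now reset [0.06949652 0.07183259]
now start [0.0705164  0.07258461]
ear deg -58.94361803116082
```

View pics/s8.png

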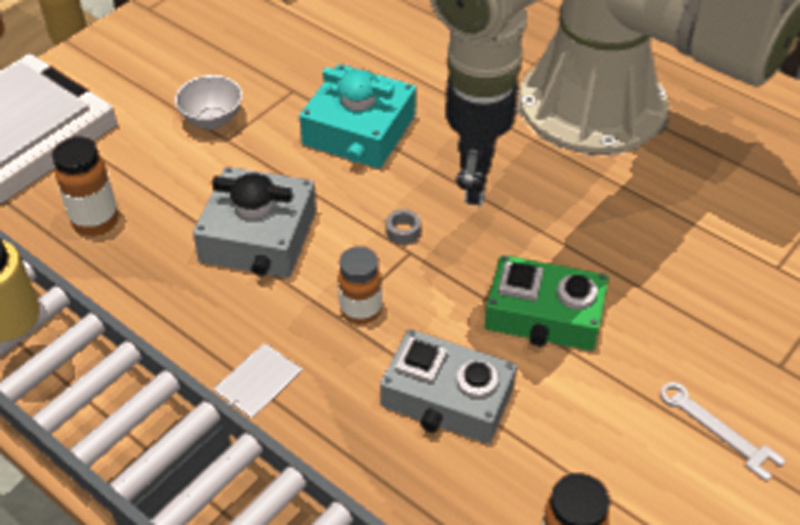

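All buttons are out, the ears are back at their starting angle, every loose thing is where it was, and the arm is clear in free air.

```bash
python3 -c "
from workcell import *
print(hand_in())"
```

```text
the job is handed in; nothing more can be done
None
```

The stop check is done and handed in after about 11.5 s of the 64 s allowed; the hand-in itself gives no verdict.

- **Stop button pressed:** I pressed the mushroom button on the grey stop box straight in with the shut fingertip. It hit its hard stop at z = 93.2 mm with 22 N. After lifting off, the dome stood at about 95 mm, so it had latched.
- **Twist and release:** I pushed the +y ear clockwise from its flank along an arc. The button sprang back to about 104 mm while the camera read the twist as roughly 33°. That reading is rough, since it was 5° off when the head was untwisted. When I backed away, the head turned back.
- **Reset button:** Only then I pressed the round reset button on the grey key box. It bottomed at z = 65.8 mm with 19.5 N, and I let it go.
- **Last checks:** The stop, reset and start tops matched their starting heights within about 1.5 mm, and the ear angle matched within 0.1°. The loose things in the last picture looked unmoved by eye; the spatula was outside that crop and I did not check it separately. The arm was in free air with about 0 N on the wrist.

The two cameras disagreed by about 5 mm on the button positions at first. I used values between them, and contact heights matched to within 1 mm.

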